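# Sieve the small balls from the mill charge

### The job

Hold the sieve by its blue handle and shake it briskly side to side along the rails of its collecting pan, tapping it lightly against the rubber stops at its two ends in turn, the left one (as the robot sees it, the +y one) first, at least three taps on each, and go on until all four small brass balls have dropped into the pan. Feel for the stops and do not ram them. Then lift the sieve out with the three large white balls still in it, set it down gently and flat in the blue tray, let go, and leave the beaker, bottle and brass weight alone.

Things in the scene. Friction and masses are not known exactly. Their poses are not given: they have to be found in the camera images.
- sieve: Hand sieve: square steel box 132 x 132 mm, walls 6 mm thick, 40 mm high, under a blue bail handle; 0.36 to 0.59 kg. Origin: centre of its underside, z up. At the start it sits on the pan's rails, its axes along the pan's, within 8 mm of the pan's middle. It slides along y on the rails and lifts straight out.
- screen (a point): Centre of the top of the sieve's floor (5 mm thick). Three through slots 18 mm wide run along the sieve's x over the whole inside (120 mm), centred at y = -42, 0 and 42 mm. Between them are flat strips 24 mm wide, where all balls lie at the start. Balls lag and roll off the strips under brisk strokes along y (0.15 m/s); slow strokes leave them.
- bail (a point): Middle of the sieve's bail handle, 81 mm above the sieve's underside: a straight level bar along the sieve's x, 132 mm long, 12 mm wide (y), 22 mm high, on a post at each end. Free room of 50 mm on both sides and 60 mm beneath. Pinch it from above with the fingers on its two y faces.
- pan: Fixed collecting pan: grey box 150 (x) x 250 (y) mm, inside 122 x 230 mm, white floor at z = 4 mm. Origin: centre of its underside, z up. Its long walls, along y, carry the rails: cushioned white runners (12 N per mm together), tops 45 mm up, on which the sieve rests between blue guide lips 8 mm higher, 3 mm of play each side. A bump stop stands on each short end.
- stop_left: Bump stop on the pan's +y end: blue bracket 40 x 12 x 42 mm; origin at its foot, pan frame y = 119, z = 45 mm. A black rubber nose 24 mm across, 22 mm above the foot, points to the sieve. Its reach is set by a screw, differs each time and is not measured: the sieve meets it when 12 to 38 mm off the pan's middle. Sprung: 2.5 N per mm, 15 mm travel.
- stop_right: The same bump stop on the pan's -y end (pan frame y = -119 mm), nose pointing to +y, screwed out by its own unmeasured amount: the sieve meets it when 12 to 38 mm off the pan's middle. Same spring.
- rest: Blue parking tray, fixed: 160 x 160 mm, floor a blue rubber pad 10 mm above its underside that gives 1 mm per 6 N (up to 4 mm); inside 148 x 148 mm, rim 6 mm above the pad, so 8 mm of play on each side of the sieve. Origin: centre of the underside, z up, sides along its x and y. The sieve stands on its floor, sides along the tray's.
- beaker: Bystander: loose glass beaker, 66 mm across, 85 mm high; origin at the centre of its underside.
- bottle: Bystander: loose amber bottle, 60 mm across, 120 mm high; origin at the centre of its underside.
- weight: Bystander: loose brass weight, a cylinder 36 mm across, 40 mm high; origin at the centre of its underside.
- small0_center (a point): Centre of a small brass ball, 14 mm across, 12 g; it falls through the slots. In the sieve at the start; on the pan's floor its centre is 11 mm above the pan's underside.
- small1_center (a point): Centre of a small brass ball, 14 mm across, 12 g; it falls through the slots. In the sieve at the start; on the pan's floor its centre is 11 mm above the pan's underside.
- small2_center (a point): Centre of a small brass ball, 14 mm across, 12 g; it falls through the slots. In the sieve at the start; on the pan's floor its centre is 11 mm above the pan's underside.
- small3_center (a point): Centre of a small brass ball, 14 mm across, 12 g; it falls through the slots. In the sieve at the start; on the pan's floor its centre is 11 mm above the pan's underside.
- large0_center (a point): Centre of a large white ceramic ball, 24 mm across, 43 g; too large for the slots, it lodges in them. In the sieve at the start.
- large1_center (a point): Centre of a large white ceramic ball, 24 mm across, 43 g; too large for the slots, it lodges in them. In the sieve at the start.
- large2_center (a point): Centre of a large white ceramic ball, 24 mm across, 43 g; too large for the slots, it lodges in them. In the sieve at the start.
Not all that is in view belongs to the job. Of the things shaped like the sieve, the steel one is meant.

How it is judged:
On the way, in this order (a step that is already met when the one before it is completed fails the run):
1. the sieve taps the left stop (first), over 3 N (contact force between sieve and stop_left above 3 N).
2. the sieve taps the right stop (first), over 3 N (contact force between sieve and stop_right above 3 N).
3. the sieve taps the left stop (second), over 3 N (contact force between sieve and stop_left above 3 N).
4. the sieve taps the right stop (second), over 3 N (contact force between sieve and stop_right above 3 N).
5. the sieve taps the left stop (third), over 3 N (contact force between sieve and stop_left above 3 N).
6. the sieve taps the right stop (third), over 3 N (contact force between sieve and stop_right above 3 N).
At the end, for the whole second after the job is handed in: All four brass balls lie in the collecting pan (centres under 35 mm above its underside), all three white balls inside the sieve. The sieve stands on the blue tray's pad (underside 4 to 13 mm above the tray's), within 18 mm of its centre, level to 0.04 rad, released, at rest (x of small0_center in the frame of pan between -0.062 and 0.062 m and y of small0_center in the frame of pan between -0.117 and 0.117 m and z of small0_center in the frame of pan between 0 and 0.035 m and x of small1_center in the frame of pan between -0.062 and 0.062 m and y of small1_center in the frame of pan between -0.117 and 0.117 m and z of small1_center in the frame of pan between 0 and 0.035 m and x of small2_center in the frame of pan between -0.062 and 0.062 m and y of small2_center in the frame of pan between -0.117 and 0.117 m and z of small2_center in the frame of pan between 0 and 0.035 m and x of small3_center in the frame of pan between -0.062 and 0.062 m and y of small3_center in the frame of pan between -0.117 and 0.117 m and z of small3_center in the frame of pan between 0 and 0.035 m and x of large0_center in the frame of sieve between -0.06 and 0.06 m and y of large0_center in the frame of sieve between -0.06 and 0.06 m and z of large0_center in the frame of sieve between 0 and 0.04 m and x of large1_center in the frame of sieve between -0.06 and 0.06 m and y of large1_center in the frame of sieve between -0.06 and 0.06 m and z of large1_center in the frame of sieve between 0 and 0.04 m and x of large2_center in the frame of sieve between -0.06 and 0.06 m and y of large2_center in the frame of sieve between -0.06 and 0.06 m and z of large2_center in the frame of sieve between 0 and 0.04 m and horizontal distance between sieve and rest below 0.018 m and z of sieve in the frame of rest between 0.004 and 0.013 m and angle between sieve's own z axis and vertical below 0.04 rad and linear speed of sieve below 0.02 m/s); the robot touches nothing.
It fails at once if the sieve hits or presses a bump stop with over 25 N (contact force between sieve and stop_left above 25 N or contact force between sieve and stop_right above 25 N).
It fails at once if the sieve is pressed or dropped on the pan's rails or the blue tray with over 40 N (contact force between sieve and pan above 40 N or contact force between sieve and rest above 40 N).
It fails at once if the beaker is shifted by over 30 mm or tipped (distance of beaker from where it was at the start of the episode above 0.03 m or angle between beaker's own z axis and vertical above 0.35 rad).
It fails at once if the bottle is shifted by over 30 mm or tipped (distance of bottle from where it was at the start of the episode above 0.03 m or angle between bottle's own z axis and vertical above 0.35 rad).
It fails at once if the weight is shifted by over 30 mm or tipped (distance of weight from where it was at the start of the episode above 0.03 m or angle between weight's own z axis and vertical above 0.35 rad).
It also fails if it takes over 61 s, if anything falls off the work surface, if the arm or the gripper's body presses on something with over 40 N, if the wrist force passes 120 N, or if a joint passes its speed limit or range.

### The arm

A 7-joint arm with a two-finger parallel gripper is mounted at the origin on the work surface. World frame = base frame: x ahead of the robot, y to its left, z up, the work surface at z = 0. Lengths are in m, angles in rad, forces in N, time in s.
With the tool pointing down it reaches from about 0.4 to 0.925 m from the base axis. Payload 4.1 kg.
Tool frame: the origin (TCP) lies on the centre line of the jaws, within the pads' length; the fingertips stand 11 mm ahead of it and the grasp point (between the pads) lies 8 mm behind it; z points along the fingers, y is the line along which they close (so a half turn about z gives the same grasp; the last joint's range is limited). The gripper opens to 85 mm and grips with 20 to 120 N. Pads are 22 mm wide; open, the fingers measure 114 mm over their backs; the gripper's body (76 mm by 85 mm) begins 54 mm behind the grasp point. The pads swing forward as they close: fully open they stand 13 mm farther back than shut.
Start: joints at [1.031, 0.398, 0.045, 1.537, -0.019, 1.207, -0.051], TCP at [0.277, -0.588, 0.242] pointing down, gripper open.
Joint ranges: [-2.82, 2.82], [-0.49, 2.23], [-1.37, 1.46], [0, 2.46], [-1.36, 4.5], [0.23, 2], [-2.94, 2.94]. Speed limits (rad/s): [2.57, 2.57, 3.14, 3.14, 3.14, 3.14, 3.14].

### API

Orientations are given as a unit quaternion [w, x, y, z].
In Python, from plant import get_state, read_camera, calibration, close_job gives the robot as it stands.
- The arm moves only by the shell command python3 -m pendant 'ROWS' [FORCE]. ROWS is text: rows parted by semicolons, each of 7 numbers parted by spaces: the shift along the tool's x, y, z each as a share of 400 mm, from -1 to 1, then the turn, a rotation vector about the tool's x, y, z each as a share of pi rad, from -1 to 1, then the gripper's target within -1 to 1 (fully open at 1, half-way at 0, shut at -1). In form: tx ty tz rx ry rz grip; .... A call has 1 to 12 rows; each row shifts and turns the commanded pose from where the row before left it, along the tool's axes as they then stand; what a row does not reach is not made up. A row lasts 1/12 s, in which the tool goes at most 41.7 mm and 7.16 degrees, less where a joint would pass 70% of its speed; a pose out of reach is approached as far as the arm can. A call with a number of a shift or a turn outside -1 to 1 is refused whole. A call with a gripper value outside its range is refused whole. The fingers move at their own pace and stop on an object; FORCE is the grip in N (left out, the last holds). Time passes only in rows, so rows that do not move let the fingers close. It gives the time, the measured TCP pose, the force, the opening and the grip force at its end, in the units of the state.
- get_state(): the state, without advancing time (a new reading comes with each control period).
- read_camera(name): name is "scene" or "top" or "wrist"; returns the picture (384x512x3 uint8, red, green, blue); there is no depth.
- calibration(name): a dict with "intrinsics" (3x3 intrinsics, pixels), "origin" and "orientation" of the camera in the world. Camera axes: x right, y up, looking along -z (the intrinsics and any distortion apply to the point x, -y, -z); pixel columns grow to the right and rows downward; lengths in m; the calibration is good to about 2 mm. A picture is of the moment at which its call begins: read the wrist's pose just before it. calibration takes no time and is no camera call; for the wrist camera it gives the pose at the moment of the call.
- close_job(): hands the job in; it is judged then, once.
The state is a dict: "clock": time; "qpos": joint angles; "qvel": joint speeds; "joint_torque": joint torques, N m; "position": TCP position; "eef_rot": TCP orientation; "force": force on the tool from outside, world axes, zero at the start; "moment": the same for the moment, N m; "opening": finger opening in m; "finger_force": force on a finger pad.
Only numpy, scipy, OpenCV 4.12 (cv2) and the standard library are available. Lean on these libraries where they do the work, as an engineer would, in place of code of your own. Each camera call takes 0.05 s, during which the arm holds its last target. There are 200 camera calls.

## Working session

There is one attempt and no reset: what is moved stays moved. The work goes in short steps, Python scripts to look and compute and a shell command to move; the robot and the scene stay as the last step left them, time stands still between calls to the robot, and variables do not carry over. Pictures are saved under pics/ and viewed, at most 10 in all, crops included, and the job is handed in when it is done.

```bash
mkdir -p pics; cat > h.py <<'E'
from plant import *
import numpy as np, cv2
from scipy.spatial.transform import Rotation as R
def rot(q): return R.from_quat([q[1],q[2],q[3],q[0]]).as_matrix()
def snap(n,f,crop=None,s=1):
    im=read_camera(n)[:,:,::-1]
    np.save(f'pics/{f}.npy',im)
    if crop: im=im[crop[1]:crop[3],crop[0]:crop[2]]
    cv2.imwrite(f'pics/{f}.png',cv2.resize(im,None,fx=s,fy=s,interpolation=cv2.INTER_CUBIC))
def pix2w(c,u,v,z):
    K=np.array(c['intrinsics']);d=np.linalg.inv(K)@[u,v,1];d=rot(c['orientation'])@[d[0],-d[1],-d[2]]
    o=np.array(c['origin']);return o+d*(z-o[2])/d[2]
def w2pix(c,p):
    q=rot(c['orientation']).T@(np.array(p)-c['origin']);a=np.array(c['intrinsics'])@[q[0],-q[1],-q[2]];return a[:2]/a[2]
E
python3 - <<'E'
from h import *
snap('top','top',s=1.5);snap('scene','scene',s=1.5)
for n in('top','scene'):print(calibration(n))
s=get_state();print(s)
E
```

```text
{'intrinsics': array([[411.58906853,   0.        , 248.11971004],
       [  0.        , 411.58906853, 183.90371481],
       [  0.        ,   0.        ,   1.        ]]), 'origin': array([0.37883205, 0.11774767, 1.36028956]), 'orientation': array([ 0.71191939,  0.03258565, -0.0400808 , -0.70035883])}
{'intrinsics': array([[357.64783182,   0.        , 257.39397995],
       [  0.        , 357.64783182, 194.64775798],
       [  0.        ,   0.        ,   1.        ]]), 'origin': array([ 1.02409531, -0.40401074,  0.83969084]), 'orientation': array([0.8493841 , 0.35751316, 0.14734661, 0.35919349])}
{'clock': 0.1, 'qpos': array([ 1.03098679,  0.39915361,  0.04500604,  1.53773709, -0.01869802,
        1.20691075, -0.05068598]), 'qvel': array([-0.00014199, -0.00306016, -0.00052415, -0.00530965, -0.00092612,
       -0.00168088,  0.00136024]), 'joint_torque': array([ 4.48372797e-03, -4.76258755e+01,  1.37057740e+00, -2.54948831e+01,
        1.20157603e-02,  4.99061221e-03, -2.26099485e-05]), 'position': array([ 0.27714364, -0.58735155,  0.24135126]), 'eef_rot': array([-8.57862732e-04,  9.75791705e-01,  2.18700136e-01, -2.51182864e-04]), 'force': array([-0.46304956, -0.54798948,  0.60748979]), 'moment': array([ 0.01600952,  0.0286279 , -0.03854669]), 'finger_force': 0.0, 'opening': 0.08499795310762988}
```

View pics/top.png

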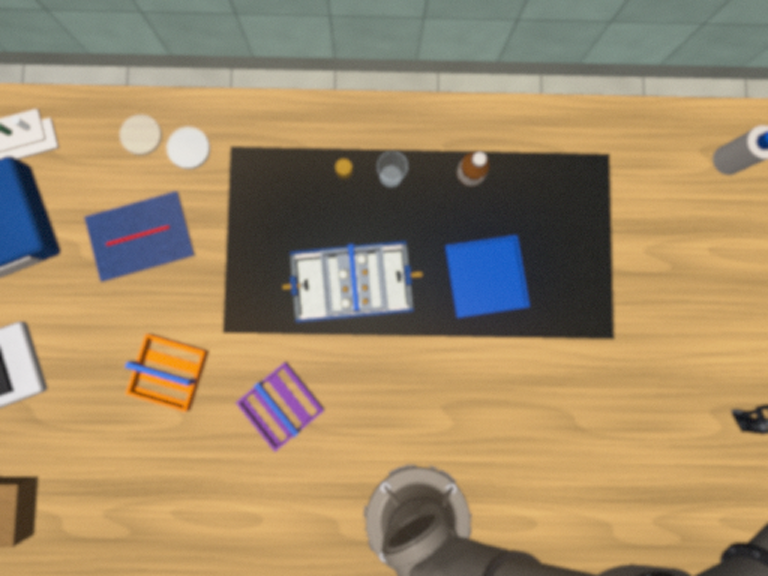

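View pics/scene.png

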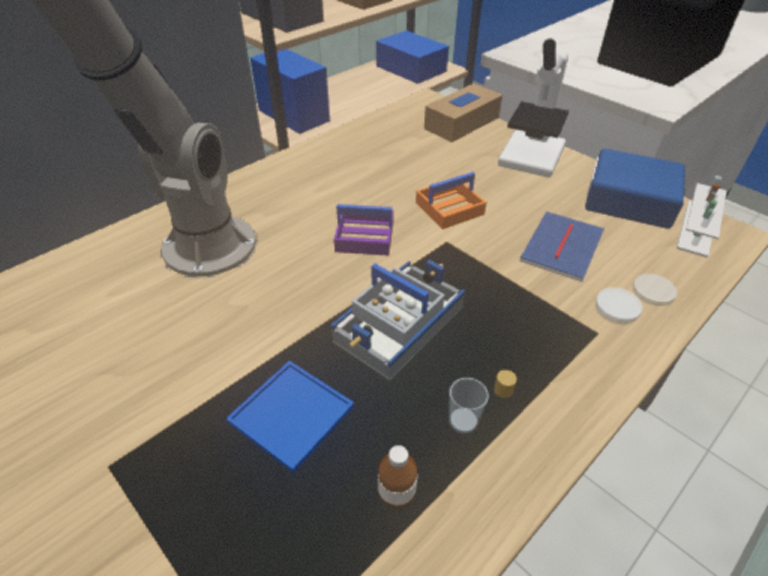

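Candidates (1.5x top view) are the steel box on the pan at (353,280), an orange one at (168,372) and a purple one at (281,405). I choose the steel one. The tray is at (487,276), the weight at (344,167), the beaker at (392,168) and the bottle at (473,168). A close crop checks the choice.

```bash
python3 - <<'E'
from h import *
im=np.load('pics/top.npy')[145:230,180:365]
cv2.imwrite('pics/crop.png',cv2.resize(im,None,fx=4.3,fy=4.3,interpolation=cv2.INTER_CUBIC))
c=calibration('top')
for n,u,v,z in[('bailN',351,246,.137),('bailS',355,309,.137),('t1',446,243,.016),('t2',518,236,.016),('t3',529,308,.016),('t4',456,317,.016),('pan1',291,252,.05),('pan2',408,243,.05),('pan3',412,312,.05),('pan4',295,320,.05)]:print(n,pix2w(c,u/1.5,v/1.5,z).round(4))
E
```

```text
bailN [0.5645 0.1491 0.137 ]
bailS [0.4386 0.1387 0.137 ]
t1 [ 0.5932 -0.057   0.016 ]
t2 [ 0.6116 -0.2162  0.016 ]
t3 [ 0.4529 -0.239   0.016 ]
t4 [ 0.4307 -0.0794  0.016 ]
pan1 [0.5625 0.2793 0.05  ]
pan2 [0.5863 0.0291 0.05  ]
pan3 [0.4385 0.0192 0.05  ]
pan4 [0.4175 0.2667 0.05  ]
```

View pics/crop.png

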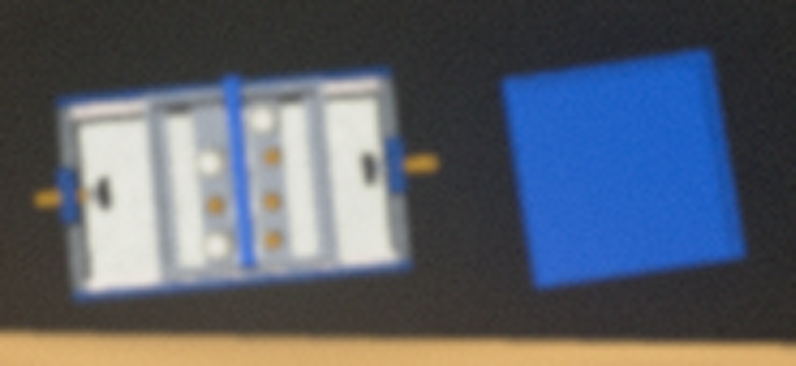

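The crop shows the steel sieve with 3 white and 4 brass balls. The bail runs from (232,80) to (248,265) and the tray is on the right. I estimate the bail centre at (0.502, 0.144) with yaw 0.085, and the tray at (0.522, -0.148) with yaw 0.135. Now I turn and move above the bail.

```bash
python3 -m pendant '0 0 0 0 0 0.0378 1;0 0 0 0 0 0.0378 1;0 0 0 0 0 0.0378 1;0.036 -0.088 0 0 0 0 1;0.036 -0.088 0 0 0 0 1;0.036 -0.088 0 0 0 0 1;0.036 -0.088 0 0 0 0 1;0.036 -0.088 0 0 0 0 1;0.036 -0.088 0 0 0 0 1;0.036 -0.088 0 0 0 0 1;0.036 -0.088 0 0 0 0 1;0.036 -0.088 0 0 0 0 1'
python3 -m pendant '0.036 -0.088 0 0 0 0 1;0.036 -0.088 0 0 0 0 1;0.036 -0.088 0 0 0 0 1;0.036 -0.088 0 0 0 0 1;0.036 -0.088 0 0 0 0 1;0.036 -0.088 0 0 0 0 1;0.036 -0.088 0 0 0 0 1;0.036 -0.088 0 0 0 0 1;0.036 -0.088 0 0 0 0 1;0.036 -0.088 0 0 0 0 1;0.036 -0.088 0 0 0 0 1;0 0 0 0 0 0 1'
python3 - <<'E'
from h import *
c=calibration('wrist');snap('wrist','w1',s=1.5);print(c,get_state()['position'],rot(get_state()['eef_rot']).round(3))
print(w2pix(c,[.5016,.1439,.137]),w2pix(c,[.5645,.1491,.137]),w2pix(c,[.4386,.1387,.137]))
E
```

```text
clock: 1.1
position: [0.3796, -0.2593, 0.2421]
eef_rot: [0.0, 0.999, 0.042, -0.0]
force: [-0.3, 0.1, 0.0]
opening: 0.0853
finger_force: 0.0
clock: 2.1
position: [0.5052, 0.1472, 0.2425]
eef_rot: [-0.003, 0.999, 0.048, 0.001]
force: [-0.9, 0.9, 0.3]
opening: 0.0857
finger_force: 0.0
{'intrinsics': array([[331.67444311,   0.        , 258.18267713],
       [  0.        , 331.67444311, 196.45678692],
       [  0.        ,   0.        ,   1.        ]]), 'origin': array([0.57366745, 0.15380877, 0.3739224 ]), 'orientation': array([ 0.73333123, -0.09943833,  0.09473697, -0.66585452])} [0.50462722 0.14287792 0.24203335] [[ 0.996  0.092 -0.   ]
 [ 0.092 -0.996  0.003]
 [-0.    -0.003 -1.   ]]
[264.26000496 203.82644277] [265.89186268 117.0158705 ] [262.82729283 279.4941692 ]
```

View pics/w1.png

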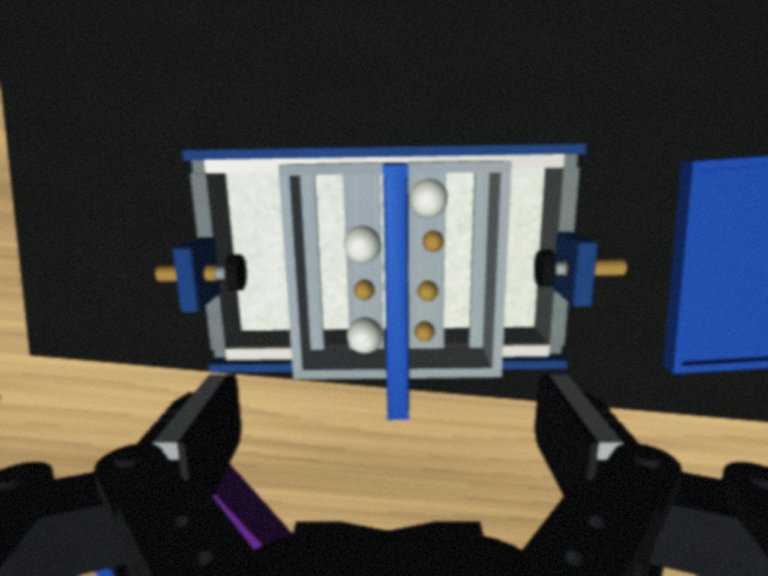

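The wrist view shows the bail from (396,164) to (398,419), stop noses at about (236,272) and (545,268), and the sieve rim between x=280 and 510.

```bash
python3 - <<'E'
from h import *
c=calibration('wrist');s=get_state()
P=lambda u,v,z:pix2w(c,u/1.5,v/1.5,z)
a=P(396,164,.137);b=P(398,419,.137);d=a-b;print(a,b,(a+b)/2,np.arctan2(d[1],d[0]),np.linalg.norm(d))
for n,u,v,z in[('lipNl',185,155,.053),('lipNr',585,149,.053),('lipSl',211,367,.053),('lipSr',566,365,.053),('noseL',243,272,.067),('noseR',537,268,.067),('rimNl',280,166,.085),('rimNr',511,162,.085),('rimSl',294,377,.085),('rimSr',502,375,.085)]:print(n,P(u,v,z).round(4))
print(s['position'],rot(s['eef_rot'])[:,0])
E
```

```text
[0.56878234 0.14601405 0.137     ] [0.43831162 0.13222358 0.137     ] [0.50354698 0.13911881 0.137     ] 0.10530682065381575 0.13119751601680826
lipNl [0.5605 0.2756 0.053 ]
lipNr [0.5869 0.0294 0.053 ]
lipSl [0.4186 0.2601 0.053 ]
lipSr [0.4432 0.0136 0.053 ]
noseL [0.4927 0.2348 0.067 ]
noseR [0.5125 0.0503 0.067 ]
rimNl [0.5607 0.2099 0.085 ]
rimNr [0.5748 0.0812 0.085 ]
rimSl [0.432  0.1968 0.085 ]
rimSr [0.4457 0.066  0.085 ]
[0.50462722 0.14287792 0.24203335] [ 9.95717917e-01  9.24433292e-02 -2.47488660e-04]
```

```bash
python3 -m pendant '-0.004 0.0095 0.06 0 0 -0.004 1;0 0 0.07 0 0 0 1;0 0 0.07 0 0 0 1;0 0 0.06 0 0 0 1;0 0 0.04 0 0 0 1;0 0 0.01 0 0 0 1;0 0 0 0 0 0 1;0 0 0 0 0 0 1'
python3 - <<'E'
from h import *
c=calibration('wrist');s=get_state();print(s['position'],s['force'],rot(s['eef_rot'])[:,:2].T)
E
python3 -m pendant '0 0 0 0 0 0 -1;0 0 0 0 0 0 -1;0 0 0 0 0 0 -1;0 0 0 0 0 0 -1;0 0 0 0 0 0 -1;0 0 0 0 0 0 -1;0 0 0 0 0 0 -1;0 0 0 0 0 0 -1' 80
```

```text
clock: 2.82
position: [0.504, 0.1336, 0.1189]
eef_rot: [0.0, 0.999, 0.048, 0.0]
force: [0.1, -1.0, -0.3]
opening: 0.0854
finger_force: 0.0
[0.50402156 0.13356408 0.11890493] [ 0.10997352 -1.02255618 -0.27245302] [[ 9.95356700e-01  9.62518701e-02  7.85556328e-04]
 [ 9.62517156e-02 -9.95356998e-01  2.32299122e-04]]
clock: 3.48
position: [0.5042, 0.1361, 0.1192]
eef_rot: [-0.001, 0.999, 0.049, 0.001]
force: [-0.3, 6.4, 5.4]
opening: 0.0108
finger_force: 78.1
```

Gripped. Next I ease the downward press slightly and feel for the left stop (tool -y).

```bash
python3 -m pendant '0 0 -0.001 0 0 0 -1;0 0 0 0 0 0 -1;0 -0.0125 0 0 0 0 -1;0 -0.0125 0 0 0 0 -1;0 -0.0125 0 0 0 0 -1;0 -0.0125 0 0 0 0 -1;0 0 0 0 0 0 -1'
python3 -m pendant '0 -0.01 0 0 0 0 -1;0 0 0 0 0 0 -1'
python3 -m pendant '0 -0.01 0 0 0 0 -1;0 0 0 0 0 0 -1'
```

```text
clock: 4.07
position: [0.5029, 0.15, 0.1191]
eef_rot: [0.003, 0.999, 0.047, 0.0]
force: [1.1, -5.2, 7.1]
opening: 0.0106
finger_force: 78.7
clock: 4.23
position: [0.5026, 0.1533, 0.1191]
eef_rot: [0.003, 0.999, 0.047, 0.0]
force: [1.1, -6.3, 7.4]
opening: 0.0104
finger_force: 78.9
clock: 4.4
position: [0.5022, 0.1572, 0.1191]
eef_rot: [0.003, 0.999, 0.047, 0.0]
force: [1.4, -6.4, 7.3]
opening: 0.0107
finger_force: 78.9
```

```bash
python3 -m pendant '0 -0.01 -0.0025 0 0 0 -1;0 0 0 0 0 0 -1'
python3 -m pendant '0 -0.005 0 0 0 0 -1;0 0 0 0 0 0 -1'
python3 -m pendant '0 -0.005 0 0 0 0 -1;0 0 0 0 0 0 -1'
```

```text
clock: 4.57
position: [0.5011, 0.1624, 0.1195]
eef_rot: [0.002, 0.999, 0.047, -0.0]
force: [1.3, -3.7, 3.2]
opening: 0.0107
finger_force: 78.2
clock: 4.73
position: [0.5006, 0.1653, 0.1194]
eef_rot: [0.002, 0.999, 0.048, -0.0]
force: [0.9, -4.6, 3.8]
opening: 0.0106
finger_force: 78.3
clock: 4.9
position: [0.5001, 0.1682, 0.1194]
eef_rot: [0.001, 0.999, 0.048, -0.0]
force: [1.4, -4.6, 3.2]
opening: 0.0111
finger_force: 78.3
```

```bash
python3 -m pendant '0 -0.005 0 0 0 0 -1;0 0 0 0 0 0 -1'
python3 -m pendant '0 -0.005 0 0 0 0 -1;0 0 0 0 0 0 -1'
```

```text
clock: 5.07
position: [0.4998, 0.1709, 0.1194]
eef_rot: [0.001, 0.999, 0.048, -0.0]
force: [0.4, -4.3, 2.2]
opening: 0.0105
finger_force: 78.2
clock: 5.23
position: [0.4995, 0.1734, 0.1194]
eef_rot: [0.0, 0.999, 0.049, -0.0]
force: [0.1, -4.2, 2.4]
opening: 0.0107
finger_force: 78.2
```

```bash
python3 -m pendant '0 -0.005 0 0 0 0 -1;0 0 0 0 0 0 -1'
python3 -m pendant '0 -0.005 0 0 0 0 -1;0 0 0 0 0 0 -1'
python3 -m pendant '0 -0.005 0 0 0 0 -1;0 0 0 0 0 0 -1'
```

```text
clock: 5.4
position: [0.4993, 0.1751, 0.1194]
eef_rot: [0.001, 0.999, 0.049, -0.0]
force: [0.6, -4.4, 2.6]
opening: 0.0107
finger_force: 78.2
clock: 5.57
position: [0.4992, 0.1761, 0.1194]
eef_rot: [0.002, 0.999, 0.048, -0.0]
force: [0.5, -6.7, 3.8]
opening: 0.0104
finger_force: 78.4
clock: 5.73
position: [0.4992, 0.1769, 0.1195]
eef_rot: [0.002, 0.999, 0.048, -0.001]
force: [0.5, -9.1, 4.7]
opening: 0.0105
finger_force: 78.6
```

Left contact is at TCP y≈0.175. I press a touch more, then go right.

```bash
python3 -m pendant '0 -0.006 0 0 0 0 -1;0 0 0 0 0 0 -1;0 0.025 0 0 0 0 -1;0 0.025 0 0 0 0 -1;0 0.025 0 0 0 0 -1;0 0.025 0 0 0 0 -1;0 0.025 0 0 0 0 -1;0 0 0 0 0 0 -1;0 0 0 0 0 0 -1'
python3 -m pendant '0 0.01 0 0 0 0 -1;0 0 0 0 0 0 -1'
python3 -m pendant '0 0.006 0 0 0 0 -1;0 0 0 0 0 0 -1'
```

```text
clock: 6.48
position: [0.5039, 0.1298, 0.1196]
eef_rot: [0.001, 0.999, 0.048, -0.0]
force: [-0.2, -4.2, 2.3]
opening: 0.0104
finger_force: 78.8
clock: 6.65
position: [0.5041, 0.1283, 0.1196]
eef_rot: [-0.0, 0.999, 0.048, -0.0]
force: [0.7, 0.7, 0.3]
opening: 0.0108
finger_force: 78.6
clock: 6.82
position: [0.5042, 0.1267, 0.1196]
eef_rot: [-0.0, 0.999, 0.049, 0.0]
force: [0.6, 1.9, 1.3]
opening: 0.0104
finger_force: 78.6
```

```bash
python3 -m pendant '0 0.005 0 0 0 0 -1;0 0 0 0 0 0 -1'
python3 -m pendant '0 0.005 0 0 0 0 -1;0 0 0 0 0 0 -1'
python3 -m pendant '0 0.005 0 0 0 0 -1;0 0 0 0 0 0 -1'
```

```text
clock: 6.98
position: [0.5045, 0.1244, 0.1196]
eef_rot: [-0.0, 0.999, 0.049, 0.0]
force: [-0.5, 2.0, 0.2]
opening: 0.011
finger_force: 78.5
clock: 7.15
position: [0.5047, 0.1219, 0.1196]
eef_rot: [0.0, 0.999, 0.049, -0.0]
force: [-0.7, 3.5, -1.1]
opening: 0.0107
finger_force: 78.5
clock: 7.32
position: [0.505, 0.1197, 0.1196]
eef_rot: [0.0, 0.999, 0.048, -0.0]
force: [0.1, 1.9, -0.6]
opening: 0.0107
finger_force: 78.5
```

```bash
python3 -m pendant '0 0.005 0 0 0 0 -1;0 0 0 0 0 0 -1'
python3 -m pendant '0 0.005 0 0 0 0 -1;0 0 0 0 0 0 -1'
python3 -m pendant '0 0.005 0 0 0 0 -1;0 0 0 0 0 0 -1'
```

```text
clock: 7.48
position: [0.5051, 0.1183, 0.1197]
eef_rot: [-0.0, 0.999, 0.049, 0.0]
force: [0.2, 4.0, -0.1]
opening: 0.0109
finger_force: 78.4
clock: 7.65
position: [0.5052, 0.1174, 0.1197]
eef_rot: [-0.001, 0.999, 0.049, 0.0]
force: [-0.4, 6.4, -0.9]
opening: 0.0108
finger_force: 78.5
clock: 7.82
position: [0.5052, 0.1165, 0.1199]
eef_rot: [-0.002, 0.999, 0.049, 0.0]
force: [-1.4, 8.1, -0.3]
opening: 0.0107
finger_force: 78.6
```

Right contact is at y≈0.119. Next is one brisk pair of strokes, with the last part of each slowed into the stop.

```bash
python3 -m pendant '0 -0.035 0 0 0 0 -1;0 -0.035 0 0 0 0 -1;0 -0.035 0 0 0 0 -1;0 -0.035 0 0 0 0 -1;0 -0.018 0 0 0 0 -1;0 -0.012 0 0 0 0 -1'
python3 -m pendant '0 0 0 0 0 0 -1'
python3 -m pendant '0 0.035 0 0 0 0 -1;0 0.035 0 0 0 0 -1;0 0.035 0 0 0 0 -1;0 0.035 0 0 0 0 -1;0 0.018 0 0 0 0 -1;0 0.012 0 0 0 0 -1'
python3 -m pendant '0 0 0 0 0 0 -1'
python3 - <<'E'
from h import *
snap('wrist','w2',s=1.5)
E
```

```text
clock: 8.32
position: [0.4996, 0.1778, 0.1198]
eef_rot: [0.004, 0.999, 0.048, -0.0]
force: [0.9, -12.4, 6.6]
opening: 0.0105
finger_force: 79.7
clock: 8.4
position: [0.4996, 0.1777, 0.1196]
eef_rot: [0.003, 0.999, 0.048, -0.0]
force: [0.6, -6.8, 2.5]
opening: 0.0104
finger_force: 79.2
clock: 8.9
position: [0.5054, 0.1161, 0.1199]
eef_rot: [-0.002, 0.999, 0.048, 0.0]
force: [-1.8, 10.0, 1.3]
opening: 0.0108
finger_force: 79.1
clock: 8.98
position: [0.5052, 0.1162, 0.1198]
eef_rot: [-0.002, 0.999, 0.049, 0.0]
force: [-0.2, 5.6, -1.0]
opening: 0.0106
finger_force: 78.8
```

View pics/w2.png

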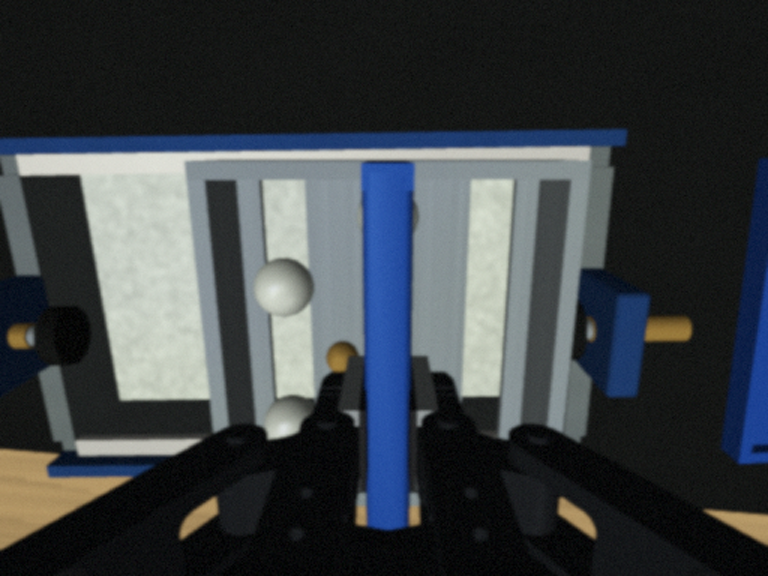

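White balls are lodged at (283,287), (290,415) and under the bail at about (400,215). One brass ball is still on a strip at (342,355). Peak forces were around 10 N, so I continue shaking.

```bash

python3 -m pendant '0 -0.036 0 0 0 0 -1;0 -0.036 0 0 0 0 -1;0 -0.036 0 0 0 0 -1;0 -0.036 0 0 0 0 -1;0 -0.018 0 0 0 0 -1;0 -0.01 0 0 0 0 -1' | sed -n 2,4p
python3 -m pendant '0 0.036 0 0 0 0 -1;0 0.036 0 0 0 0 -1;0 0.036 0 0 0 0 -1;0 0.036 0 0 0 0 -1;0 0.018 0 0 0 0 -1;0 0.01 0 0 0 0 -1' | sed -n 2,4p
python3 -m pendant '0 -0.036 0 0 0 0 -1;0 -0.036 0 0 0 0 -1;0 -0.036 0 0 0 0 -1;0 -0.036 0 0 0 0 -1;0 -0.018 0 0 0 0 -1;0 -0.01 0 0 0 0 -1' | sed -n 2,4p
python3 -m pendant '0 0.036 0 0 0 0 -1;0 0.036 0 0 0 0 -1;0 0.036 0 0 0 0 -1;0 0.036 0 0 0 0 -1;0 0.018 0 0 0 0 -1;0 0.01 0 0 0 0 -1' | sed -n 2,4p
python3 -m pendant '0 -0.036 0 0 0 0 -1;0 -0.036 0 0 0 0 -1;0 -0.036 0 0 0 0 -1;0 -0.036 0 0 0 0 -1;0 -0.018 0 0 0 0 -1;0 -0.01 0 0 0 0 -1' | sed -n 2,4p
python3 -m pendant '0 0.036 0 0 0 0 -1;0 0.036 0 0 0 0 -1;0 0.036 0 0 0 0 -1;0 0.036 0 0 0 0 -1;0 0.018 0 0 0 0 -1;0 0.01 0 0 0 0 -1' | sed -n 2,6p
python3 - <<'E'
from h import *
snap('wrist','w3');snap('scene','s3')
a=np.load('pics/w3.npy');b=np.load('pics/s3.npy')[160:270,200:340]
b=cv2.resize(b,(489,384),interpolation=cv2.INTER_CUBIC)
cv2.imwrite('pics/c3.png',cv2.resize(np.hstack([a,b]),None,fx=.79,fy=.79))
E
```

```text
position: [0.4995, 0.1785, 0.1198]
eef_rot: [0.004, 0.999, 0.049, -0.0]
force: [0.5, -12.9, 8.1]
position: [0.5054, 0.1163, 0.1199]
eef_rot: [-0.002, 0.999, 0.048, 0.0]
force: [-1.4, 9.1, 1.1]
position: [0.4994, 0.1786, 0.1198]
eef_rot: [0.004, 0.999, 0.049, -0.0]
force: [0.7, -14.3, 7.7]
position: [0.5054, 0.1164, 0.1199]
eef_rot: [-0.002, 0.999, 0.048, 0.0]
force: [-2.3, 10.1, 0.6]
position: [0.4994, 0.1787, 0.1198]
eef_rot: [0.004, 0.999, 0.049, -0.0]
force: [0.1, -13.5, 8.3]
position: [0.5053, 0.1164, 0.1199]
eef_rot: [-0.002, 0.999, 0.048, 0.0]
force: [-2.0, 8.7, 0.6]
opening: 0.0105
finger_force: 79.6
```

View pics/c3.png

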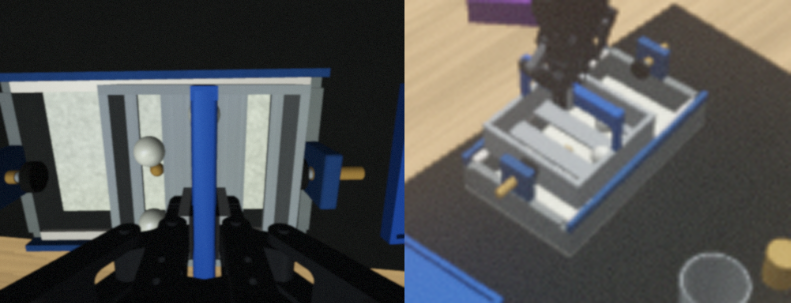

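One brass ball at (157,170) looks small enough to be on the pan floor, seen through the slot. The other three are hidden. I do three more pairs, then lift and look into the pan.

```bash

python3 -m pendant '0 -0.037 0 0 0 0 -1;0 -0.037 0 0 0 0 -1;0 -0.037 0 0 0 0 -1;0 -0.037 0 0 0 0 -1;0 -0.016 0 0 0 0 -1;0 -0.008 0 0 0 0 -1' | sed -n 4p
python3 -m pendant '0 0.037 0 0 0 0 -1;0 0.037 0 0 0 0 -1;0 0.037 0 0 0 0 -1;0 0.037 0 0 0 0 -1;0 0.016 0 0 0 0 -1;0 0.008 0 0 0 0 -1' | sed -n 4p
python3 -m pendant '0 -0.037 0 0 0 0 -1;0 -0.037 0 0 0 0 -1;0 -0.037 0 0 0 0 -1;0 -0.037 0 0 0 0 -1;0 -0.016 0 0 0 0 -1;0 -0.008 0 0 0 0 -1' | sed -n 4p
python3 -m pendant '0 0.037 0 0 0 0 -1;0 0.037 0 0 0 0 -1;0 0.037 0 0 0 0 -1;0 0.037 0 0 0 0 -1;0 0.016 0 0 0 0 -1;0 0.008 0 0 0 0 -1' | sed -n 4p
python3 -m pendant '0 -0.03 0 0 0 0 -1;0 -0.02 0 0 0 0 -1;0 -0.01 0 0 0 0 -1;0 0 0 0 0 0 -1;0 0 -0.02 0 0 0 -1;0 0 -0.04 0 0 0 -1;0 0 -0.04 0 0 0 -1;0 0 -0.04 0 0 0 -1;0 0 -0.04 0 0 0 -1;0 0 -0.04 0 0 0 -1;0 0 -0.02 0 0 0 -1;0 0 0 0 0 0 -1'
python3 - <<'E'
from h import *
snap('wrist','w4');snap('scene','s4');snap('top','t4')
a=np.load('pics/w4.npy');b=np.load('pics/s4.npy')[110:270,180:350];t=np.load('pics/t4.npy')[145:225,180:290]
b=cv2.resize(b,(408,384),interpolation=cv2.INTER_CUBIC);t=cv2.resize(t,(528,384),interpolation=cv2.INTER_CUBIC)
z=np.hstack([b,t]);z=np.hstack([z,np.zeros((384,1024-z.shape[1],3),np.uint8)]) if z.shape[1]<1024 else z[:,:1024]
z=cv2.resize(z,(800,300));a=cv2.resize(a,(400,300))
cv2.imwrite('pics/c4.png',np.vstack([z,np.hstack([a,np.zeros((300,400,3),np.uint8)])]))
E
```

```text
force: [-0.2, -13.1, 6.9]
force: [-1.2, 8.7, 0.2]
force: [0.8, -12.8, 7.4]
force: [-0.9, 9.2, -0.2]
clock: 15.13
position: [0.5038, 0.1383, 0.2171]
eef_rot: [-0.0, 0.999, 0.049, 0.001]
force: [0.6, 0.3, -5.0]
opening: 0.0106
finger_force: 78.7
```

View pics/c4.png

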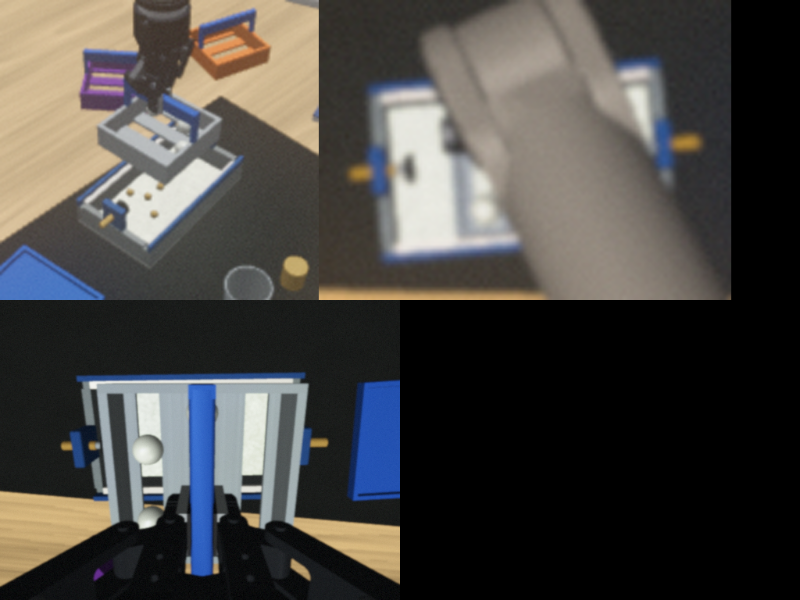

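The scene crop shows all four brass balls on the pan floor, at (130,191), (148,197), (160,186) and (154,213). The white balls stay in the sieve. Now I refine the tray pose from the existing pictures.

```bash
python3 - <<'E'
from h import *
def quad(im,box):
    x0,y0,x1,y1=box;h=cv2.cvtColor(np.ascontiguousarray(im[y0:y1,x0:x1]),cv2.COLOR_BGR2HSV)
    m=cv2.inRange(h,(100,140,90),(125,255,255));cs=max(cv2.findContours(m,0,1)[0],key=cv2.contourArea)
    hu=cv2.convexHull(cs);q=cv2.approxPolyDP(hu,.04*cv2.arcLength(hu,True),True)[:,0].astype(float)
    return q+[x0,y0]
for n,f,box in[('top','top',(285,145,365,225)),('scene','scene',(140,230,250,320))]:
    q=quad(np.load(f'pics/{f}.npy'),box);c=calibration(n)
    w=np.array([pix2w(c,*(p),.014)[:2] for p in q]);e=np.roll(w,-1,0)-w
    print(n,q.tolist(),w.mean(0),np.linalg.norm(e,axis=1),(np.arctan2(e[:,1],e[:,0])+np.pi/4)%(np.pi/2)-np.pi/4)
E
```

```text
top [[344.0, 156.0], [353.0, 203.0], [305.0, 211.0], [296.0, 164.0]] [ 0.52393404 -0.1471894 ] [0.15826239 0.16035646 0.15774012 0.16221672] [0.18006176 0.18045804 0.19184832 0.18374059]
scene [[191.0, 242.0], [235.0, 268.0], [195.0, 314.0], [152.0, 280.0]] [ 0.52623907 -0.14990448] [0.15837549 0.16246227 0.15757833 0.15334306] [0.20552071 0.19367109 0.14767437 0.19988398]
```

```bash
python3 -m pendant '-0.0018 0.03 0 0 0 0 -1;-0.0018 0.05 0 0 0 0 -1;-0.0018 0.075 0 0 0 0 -1;-0.0018 0.075 0 0 0 0 -1;-0.0018 0.075 0 0 0 0 -1;-0.0018 0.075 0 0 0 0 -1;-0.0018 0.075 0 0 0 0 -1;-0.0018 0.075 0 0 0 0 -1;-0.0018 0.075 0 0 0 0 -1;-0.0018 0.06 0 0 0 0 -1;-0.0018 0.04 0 0 0 0 -1;-0.0018 0.0145 0 0 0 0 -1'
python3 -m pendant '0 0 0 0 0 -0.01 -1;0 0 0.04 0 0 -0.009 -1;0 0 0.06 0 0 0 -1;0 0 0.06 0 0 0 -1;0 0 0.03 0 0 0 -1;0 0 0 0 0 0 -1;0 0 0 0 0 0 -1'
python3 - <<'E'
from h import *
c=calibration('wrist');s=get_state();print(s['position'],rot(s['eef_rot']).round(4),s['force']);snap('wrist','w5',s=1.5)
for k in('pos',):
  for dx,dy in[(1,1),(1,-1)]:pass
E
```

```text
clock: 16.28
position: [0.5212, -0.1532, 0.2139]
eef_rot: [0.001, 0.999, 0.046, -0.002]
force: [0.3, -0.5, -4.8]
opening: 0.0108
finger_force: 78.7
clock: 16.87
position: [0.5221, -0.1484, 0.1391]
eef_rot: [-0.0, 0.997, 0.079, -0.001]
force: [-0.4, -1.0, -4.6]
opening: 0.0108
finger_force: 78.7
[ 0.52212394 -0.14844731  0.13912708] [[ 9.876e-01  1.572e-01 -1.700e-03]
 [ 1.572e-01 -9.876e-01  9.000e-04]
 [-1.600e-03 -1.100e-03 -1.000e+00]] [-0.44943552 -0.95724565 -4.5544509 ]
```

View pics/w5.png

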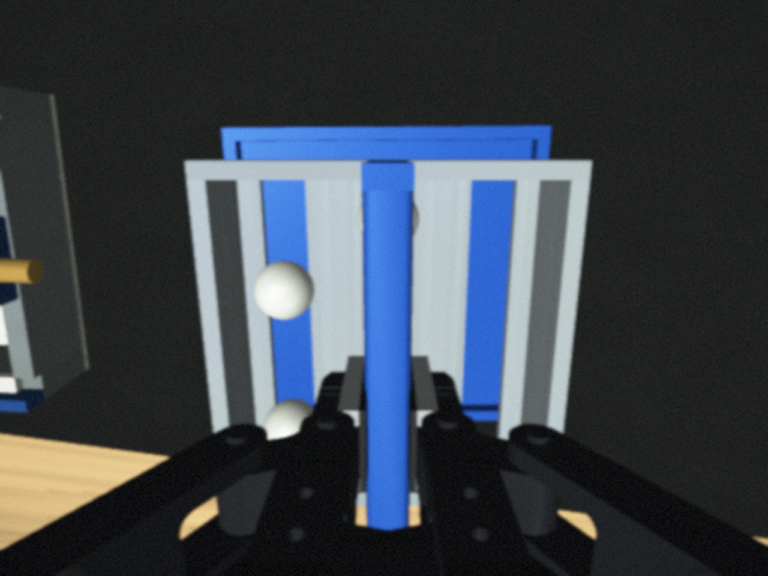

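```bash
python3 - <<'E'
from h import *
c=calibration('wrist');P=lambda u,v,z:pix2w(c,u/1.5,v/1.5,z)[:2]
for n,a,b,z,h in[('tray',(222,128),(550,126),.016,.08),('sieve',(185,161),(591,161),.1045,.066)]:
    a=P(*a,z);b=P(*b,z);e=a-b;L=np.linalg.norm(e);e/=L;x=np.array([e[1],-e[0]]);print(n,L,(a+b)/2-h*x,np.arctan2(x[1],x[0]))
E
```

```text
tray 0.15997439424710092 [ 0.52453819 -0.14749112] 0.16314200638994159
sieve 0.13182281919663758 [ 0.52380621 -0.14804118] 0.157352031149788
```

The tray and sieve agree within 1 mm and 0.006 rad. I lower it.

```bash
python3 -m pendant '0 0 0.03 0 0 0 -1;0 0 0.04 0 0 0 -1;0 0 0.03 0 0 0 -1;0 0 0.015 0 0 0 -1;0 0 0 0 0 0 -1'
python3 -m pendant '0 0 0.005 0 0 0 -1;0 0 0.005 0 0 0 -1;0 0 0 0 0 0 -1'
python3 -m pendant '0 0 0.004 0 0 0 -1;0 0 0 0 0 0 -1'
```

```text
clock: 17.33
position: [0.5214, -0.1491, 0.0922]
eef_rot: [-0.0, 0.997, 0.078, -0.001]
force: [0.1, 0.2, -5.2]
opening: 0.0105
finger_force: 78.7
clock: 17.58
position: [0.523, -0.1494, 0.09]
eef_rot: [0.0, 0.997, 0.078, 0.0]
force: [-0.4, 0.3, -5.5]
opening: 0.0106
finger_force: 78.7
clock: 17.75
position: [0.5227, -0.1494, 0.0883]
eef_rot: [0.0, 0.997, 0.078, 0.0]
force: [-0.5, -0.2, -6.3]
opening: 0.0106
finger_force: 78.7
```

```bash
python3 -m pendant '0 0 0.004 0 0 0 -1;0 0 0 0 0 0 -1'
python3 -m pendant '0 0 0.003 0 0 0 -1;0 0 0 0 0 0 -1'
python3 -m pendant '0 0 0.003 0 0 0 -1;0 0 0 0 0 0 -1'
```

```text
clock: 17.92
position: [0.5224, -0.1493, 0.0864]
eef_rot: [0.0, 0.997, 0.078, -0.0]
force: [-0.2, 1.7, -5.0]
opening: 0.0103
finger_force: 78.7
clock: 18.08
position: [0.5225, -0.1493, 0.0852]
eef_rot: [0.0, 0.997, 0.078, 0.0]
force: [0.2, 0.5, -5.1]
opening: 0.0105
finger_force: 78.8
clock: 18.25
position: [0.5226, -0.1494, 0.0844]
eef_rot: [0.0, 0.997, 0.078, 0.0]
force: [-1.4, 0.5, -1.1]
opening: 0.0109
finger_force: 79.4
```

```bash
python3 -m pendant '0 0 0.002 0 0 0 -1;0 0 0 0 0 0 -1;0 0 0 0 0 0 -1'
python3 -m pendant '0 0 0 0 0 0 0.5;0 0 0 0 0 0 0.5;0 0 0 0 0 0 0.5;0 0 0 0 0 0 0.5;0 0 0 0 0 0 0.5;0 0 0 0 0 0 0.5'
python3 -m pendant '0 0 -0.03 0 0 0 0.5;0 0 -0.06 0 0 0 0.5;0 0 -0.08 0 0 0 0.5;0 0 -0.08 0 0 0 0.5;0 0 -0.08 0 0 0 0.5;0 0 -0.06 0 0 0 0.5;0 0 0 0 0 0 0.5;0 0 0 0 0 0 0.5'
python3 - <<'E'
from h import *
snap('wrist','w6');snap('scene','s6')
a=np.load('pics/w6.npy');b=np.load('pics/s6.npy')[130:330,130:350]
cv2.imwrite('pics/c6.png',np.hstack([cv2.resize(a,(400,300)),cv2.resize(b,(400,364))[:300]]))
E
```

```text
clock: 18.5
position: [0.5227, -0.1494, 0.0838]
eef_rot: [0.0, 0.997, 0.078, 0.0]
force: [-2.9, 0.3, 2.1]
opening: 0.0104
finger_force: 79.8
clock: 19.0
position: [0.5227, -0.1493, 0.0833]
eef_rot: [0.0, 0.997, 0.078, 0.0]
force: [0.1, 0.5, 0.0]
opening: 0.0637
finger_force: 0.0
clock: 19.67
position: [0.5236, -0.1494, 0.2418]
eef_rot: [0.001, 0.997, 0.078, 0.002]
force: [0.1, 0.1, -1.6]
opening: 0.0635
finger_force: 0.0
```

View pics/c6.png

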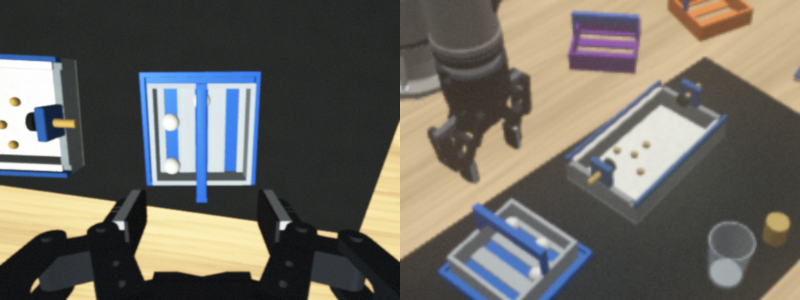

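The sieve sits flat in the tray at (200,130) with three white balls. The four brass balls are in the pan, at about (632,150) in the right half, and the gripper is clear.

```bash
python3 -c "
from plant import *
print(close_job())"
```

```text
the job is handed in; nothing more can be done
None
```

The job is handed in, with no verdict returned: the sieve tapped each stop at least three times, left first, all four brass balls are in the pan, and the sieve stands released in the blue tray with its three white balls, the bystanders untouched.

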